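Set a rivet with locking pliers and release them

ROBOT

A 6-joint arm with a two-finger parallel gripper is mounted at the origin on a cart in front of the work surface, level with it; the furniture and walls round the work are solid. World frame = base frame: x ahead of the robot, y to its left, z up, the work surface at z = 0. Lengths are in mm, angles in rad, forces in N, time in s.
With the tool pointing down it reaches from about 350 to 975 mm from the base axis. Payload 7.1 kg.
Tool frame: the origin (TCP) lies between the finger pads; the fingertips stand 17 mm ahead of it and the grasp point (between the pads) lies 2 mm behind it (tip_reach is the y of the fingertips in the tool frame, in mm); y points along the fingers, x is the direction in which the jaws open and shut, and the axes are right-handed (so a half turn about y gives the same grasp; the last joint's range is limited). The gripper opens to 88 mm and grips with 3 to 60 N. Pads are 20 mm wide; open, the fingers measure 115 mm over their backs; the gripper's body (75 mm by 178 mm) begins 61 mm behind the grasp point.
Start: joints at [-1.202, 0.423, 1.63, -0, 1.089, -0.019], TCP at [236.361, -578.566, 239.675] pointing down, gripper open.
Joint ranges: [-3, 3], [-0.9, 2.11], [0.09, 2.58], [-1.31, 4.45], [0.11, 2.69], [-2.54, 2.54]. Speed limits (rad/s): [2.39, 2.39, 3.01, 3.14, 3.14, 3.14].

INTERFACE

Orientations are given as a rotation vector (axis times angle).
In Python, from workcell import get_obs, get_image, camera_model, close_job, silhouettes, tip_of, tip_reach gives the robot as it stands. The module is installed in compiled form; this text tells all that it offers.
- The arm moves only by the tool arm_command, never from a script. Its argument "targets" is a list of rows, each a list of 4 numbers: the shift along the tool's x, y, z in mm, then the turn about the tool's y in rad. A call has 1 to 20 rows; each row shifts and turns the commanded pose from where the row before left it, along the tool's axes as they then stand; what a row does not reach is not made up. A row lasts 1/12 s, in which the tool goes at most 41.7 mm and 7.16 degrees, less where a joint would pass 70% of its speed; a pose out of reach is approached as far as the arm can. A call is refused whole if a number of a shift passes 41.7 or a number of a turn 0.125, either way. A call with a gripper value outside its range is refused whole. "gripper" is the opening in per cent of the stroke, from 0 (shut) to 100 (fully open), set as the call begins (left out, the last holds). The fingers move at their own pace and stop on an object; the grip force is fixed at half the most. Time passes only in rows, so rows that do not move let the fingers close. It gives the time, the measured TCP pose, the force and the opening at its end, in the units of the state.
- get_obs(): the state, without advancing time (a new reading comes with each control period).
- get_image(name): name is "scene" or "top" or "wrist"; returns the picture (480x640x3 uint8, blue, green, red); there is no depth.
- camera_model(name): a dict with "mtx" (3x3 intrinsics, pixels), "position" and "orientation" of the camera in the world. Camera axes: x right, y up, looking along -z (the intrinsics and any distortion apply to the point x, -y, -z); pixel columns grow to the right and rows downward; lengths in mm; the calibration is good to about 2 mm. A picture is of the moment at which its call begins: read the wrist's pose just before it. camera_model takes no time and is no camera call; for the wrist camera it gives the pose at the moment of the call.
- close_job(): hands the job in, once; it reports no verdict.
Trained networks look in the newest picture that a camera, given by its name, has taken for a name from the list of things; names that differ only in an ending like _2 or _b are one class to them, and where a whole thing is asked for, a point or a joint stands for the part that bears it (a point fixed in the world has none). Each returns a list of dicts, best first, with "conf" (0 to 1); they miss things now and then, are a little off and sometimes report something else, mostly with a low value. They report only what shows in the picture. A call takes as long as a camera call.
- silhouettes(camera, thing): "pixels" (480x640 bool, what is visible of it) and "at" ([column, row] in pixels, amid what is visible of it).
- tip_of(camera, thing): "at" ([column, row] in pixels: a listed point, or the origin of a listed thing).
The state is a dict: "t": time; "qpos": joint angles; "qvel": joint speeds; "joint_torque": joint torques, N m; "ee_pos": TCP position; "orientation": TCP orientation; "ft_force": force on the tool from outside, world axes, zero at the start; "moment": the same for the moment, N m; "width": finger opening in mm.
Only numpy, scipy, OpenCV 4.12 (cv2) and the standard library are available. Lean on these libraries where they do the work, as an engineer would, in place of code of your own. Each camera call takes 0.05 s, during which the arm holds its last target. There are 200 camera calls.

TASK

Press the proud copper rivet home in the brass strap with the bench-mounted locking pliers: squeeze their two handles together until they snap over centre, and let go so that they stay locked on the rivet by themselves. Then flick the release lever between the handles so that the pliers spring fully open again, and do not disturb the loose things round about.

Things in the scene. Friction and masses are not known exactly. Their poses are not given: they have to be found in the camera images.
- clamp: Steel locking pliers lying level on two posts on a fixed base plate (165x74x8 mm). Origin: on the table under the handle pivot. z up; +x along the pliers to the jaws, -x to the handle ends (robot's left); +y from the fixed to the moving handle. Parts are centred 57 mm up, top at 72 mm. The plate ends at x = -45 mm; the table below the handles is free
- fixed_grip (a point): middle of the fixed handle, at clamp x -85, y -17 mm, 57 mm up. The handle is 12 mm thick (outer face 6 mm further to -y) and 12 mm high, runs along x back to x = -104 mm and ends in a thumb screw at x = -117 mm. It does not move
- moving_grip (a point): middle of the moving handle (12 mm thick, 14 mm high channel ending 119 mm behind its pivot), 85 mm behind its pivot (at clamp x 0, y +5 mm), 57 mm up; its outer face is 6 mm further out. Over their outer faces the handles measure about 59 mm here when open, 34 mm locked (y -23 to +11 mm)
- pliers_handle (a joint): moving handle, rad: 0.30 = fully open (it is sprung open), 0.06 = dead centre, 0 = locked against its stop. Squeezing takes up to about 15 to 20 N at the grip point; past 0.06 it snaps on to 0 and stays. As it shuts its end swings to the clamp's -y
- lever_pad (a point): centre of the upright pad (32 long in x, 8 thick in y, 28 mm high, centre 57 mm up) on the tail of the thin release lever between the handles. Pivoted in the moving handle, it swings with it. Locked, the pad is at clamp x -150, y -7 mm, behind both handles' ends: pushed about 25 mm to clamp +y with 1 to 4 N it frees the handle, and springs on up to 50 mm that way
- release_lever (a joint): release lever relative to the moving handle, rad: 0 = at rest (lightly sprung), grows to 0.2 as its pad is pushed to the clamp's +y
- rivet (a joint): how far the rivet stands proud of its home position, m: 0.004 to 0.0055 at the start, 0 = home. Stiff; it stays where it is left. The jaw drives it home as the handle reaches dead centre
- rivet_top (a point): top of the 10 mm copper rivet head between the jaws, facing the clamp's +y, 57 mm up; the brass strap stands on edge against the fixed jaw
- hammer_small: loose hammer, 217 mm long, a bystander on the left
- optic_mould: loose round mould, 68 mm across, 54 mm high, a bystander on the right
- cork_big: loose cork, 33 mm, a bystander in front to the right
- tumbler_clear: loose clear tumbler, 56 mm across, 70 mm high, a bystander on the right
- tweezers_long: loose steel tweezers, 195 mm long, 11 mm high, a bystander near the front edge
- marker: loose marker pen, 135 mm long, 16 mm high, lying about 90 mm to the robot's side of the fixed handle, roughly parallel to it, a bystander

How it is judged:
By the outcome, as a careful person would: the job done as asked, in the order asked, and still so for the second after the job is handed in, with the robot touching nothing.
It also fails if it takes over 40 s, if anything falls off the work surface, if the arm or the gripper's body presses on something with over 40 N, if the wrist force passes 120 N, or if a joint passes its speed limit or range.

## Working session

There is one attempt and no reset: what is moved stays moved. The work goes in short steps, Python scripts to look and compute and a tool call to move; the robot and the scene stay as the last step left them, time stands still between calls to the robot, and variables do not carry over. Pictures are saved under pics/ and viewed, about 8 in all and at most 12, crops included, and the job is handed in when it is done.

Besides the shell and the picture viewer there is one more tool, called after "Emit:" by a JSON object that holds its "fn" and its "kwargs". arm_command: Moves the arm, as the interface text tells. Its arguments: {"type":"object","properties":{"targets":{"type":"array","items":{"type":"array","items":{"type":"number"}}},"gripper":{"type":"number"}},"required":["targets"]}

```bash
mkdir -p pics; cat > h.py <<'E'
import numpy as np, cv2
from scipy.spatial.transform import Rotation as R
from workcell import *
def rot(o):
    o=np.array(o,float)
    if o.shape==(3,3): return o
    return (R.from_rotvec(o) if o.size==3 else R.from_quat(o)).as_matrix()
def toz(cam,px,z,cm=None):
    cm=cm or camera_model(cam); K=np.array(cm["mtx"]); d=np.array(cm.get("distortion",np.zeros(5)),float) if "distortion" in cm else np.zeros(5)
    u=cv2.undistortPoints(np.array([[px]],float),K,d)[0,0]
    v=rot(cm["orientation"])@np.array([u[0],-u[1],-1.]); p=np.array(cm["position"],float)
    return p+v*(z-p[2])/v[2]
def proj(cam,P,cm=None):
    cm=cm or camera_model(cam); q=rot(cm["orientation"]).T@(np.array(P,float)-np.array(cm["position"]))
    k=np.array(cm["mtx"])@np.array([q[0],-q[1],-q[2]]); return k[:2]/k[2]
E
python3 - <<'E'
from h import *
print(get_obs(), tip_reach)
for c in ("scene","top","wrist"):
    print(c,camera_model(c)); im=get_image(c); cv2.imwrite(f"pics/{c}0.png",im)
    for t,z in (("clamp",0),("fixed_grip",57),("moving_grip",57),("lever_pad",57),("rivet_top",57),("marker",8)):
        for r in tip_of(c,t)[:2]:
            print(t,round(r["conf"],2),np.round(r["at"]),np.round(toz(c,r["at"],z)))
E
```

```text
{'t': 0.0, 'qpos': array([-1.20198914e+00,  4.23831701e-01,  1.63069765e+00, -1.21565266e-05,
        1.08860422e+00, -1.90549140e-02]), 'qvel': array([-3.49992294e-04,  2.27025696e-04,  1.15319037e-03, -4.81199348e-04,
       -2.53359864e-03, -6.08184592e-05]), 'joint_torque': array([-8.58648764e-04, -5.44626260e+01, -2.73669022e+01,  6.41865889e-02,
        2.27004674e-02, -1.13573321e-04]), 'ee_pos': array([ 236.17629162, -578.07684291,  238.90438325]), 'orientation': array([-1.3671964 ,  0.91984572, -0.91775506]), 'ft_force': array([ 0.1359805 ,  0.70491792, -0.35912329]), 'moment': array([-0.03482236,  0.01583688, -0.08332143]), 'width': 87.839791119281} 17.0
scene {'mtx': array([[610.34825389,   0.        , 327.75613924],
       [  0.        , 610.34825389, 256.97454266],
       [  0.        ,   0.        ,   1.        ]]), 'position': array([-179.87450586,  575.07017001,  892.02978155]), 'orientation': array([ 0.40220686, -0.89400146, -2.19008894])}
clamp 0.88 [318. 252.] [495. -21.   0.]
moving_grip 0.91 [279. 243.] [524.  56.  57.]
moving_grip 0.49 [396. 195.] [ 461. -218.  
[... 339 characters left out ...]
array([ 0.14489452, -0.12734849, -1.58852227])}
clamp 0.64 [333. 220.] [496. -27.   0.]
fixed_grip 0.82 [286. 219.] [487.  58.  57.]
fixed_grip 0.7 [250. 190.] [541. 122.  57.]
moving_grip 0.75 [288. 193.] [533.  53.  57.]
moving_grip 0.59 [467. 216.] [ 484. -263.   57.]
lever_pad 0.56 [252. 190.] [542. 119.  57.]
rivet_top 0.22 [156. 243.] [449. 289.  57.]
rivet_top 0.2 [287. 194.] [532.  56.  57.]
wrist {'mtx': array([[373.00070793,   0.        , 318.96927097],
       [  0.        , 373.00070793, 236.82108169],
       [  0.        ,   0.        ,   1.        ]]), 'position': array([ 309.58233203, -547.37330294,  385.31883889]), 'orientation': array([-0.25857909,  0.1719693 , -1.17352405])}
```

View pics/top0.png

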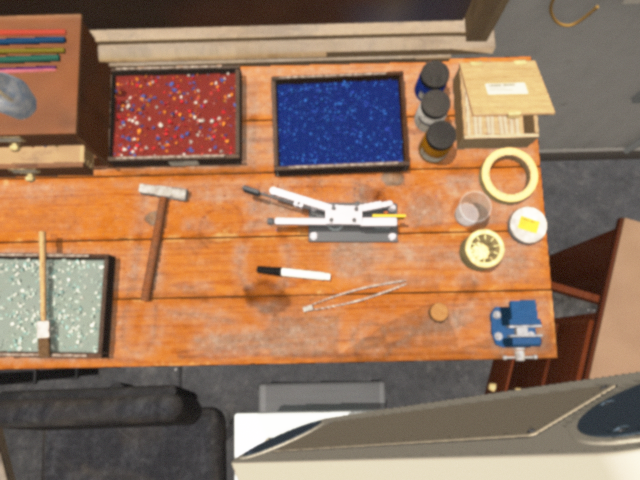

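View pics/scene0.png

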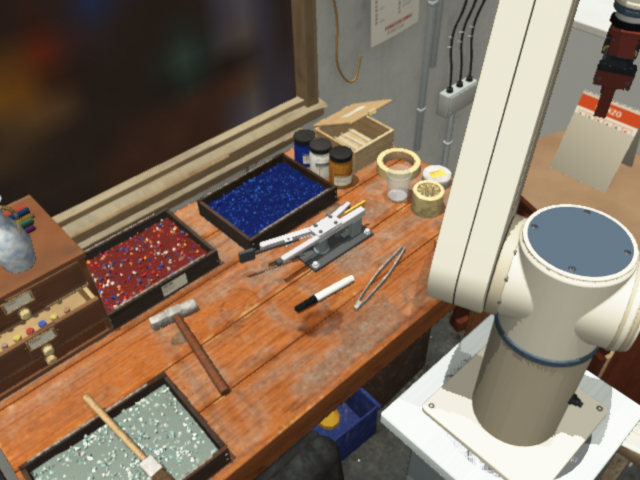

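Clamp x runs along world -y and clamp y along world +x. The handles lie roughly at world (487..533, 55). Next I'll move above them and look with the wrist camera.

```bash
cat >> h.py <<'E'
def shift(P):
    """tool-frame shift from the present pose to world P"""
    o=get_obs(); return np.round(rot(o["orientation"]).T@(np.array(P,float)-o["ee_pos"]),1)
E
python3 - <<'E'
from h import *
o=get_obs(); M=rot(o["orientation"]); print(M.round(3)); print(shift([440,20,240]))
cm=camera_model("wrist"); print(M.T@(np.array(cm["position"])-o["ee_pos"]), (M.T@rot(cm["orientation"])).round(3))
yaw=np.arctan2(M[1,0],M[0,0]); print("yaw of tool x",yaw)
E
```

```text
[[ 0.378 -0.     0.926]
 [-0.926 -0.     0.378]
 [-0.    -1.    -0.   ]]
[-4.771e+02 -3.000e-01  4.149e+02]
[  -1.19696209 -145.61837493   79.60631055] [[ 1.    -0.    -0.001]
 [-0.001  0.289 -0.957]
 [ 0.001  0.957  0.289]]
yaw of tool x -1.1830508930677264
```

Emit:
{"fn": "arm_command", "kwargs": {"targets": [[-24.5, 0, 24.3, 0], [-24.5, 0, 24.3, 0], [-24.5, 0, 24.3, 0], [-24.5, 0, 24.3, 0], [-24.5, 0, 24.3, 0], [-24.5, 0, 24.3, 0], [-24.5, 0, 24.3, 0], [-24.5, 0, 24.3, 0], [-24.5, 0, 24.3, 0], [-24.5, 0, 24.3, 0], [-24.5, 0, 24.3, 0], [-24.5, 0, 24.3, 0], [-24.5, 0, 24.3, 0], [-24.5, 0, 24.3, 0], [-24.5, 0, 24.3, 0], [-24.5, 0, 24.3, 0], [-24.5, 0, 24.3, 0], [-24.5, 0, 24.3, 0], [-24.5, 0, 24.3, 0], [-24.5, 0, 24.3, 0]]}}

```text
t: 2.72
ee_pos: [501.4, 60.6, 239.9]
orientation: [-1.368, 0.918, -0.919]
ft_force: [0.0, -0.0, -0.4]
width: 88.0
```

Emit:
{"fn": "arm_command", "kwargs": {"targets": [[0, 0, 0, -0.118], [0, 0, 0, -0.118], [0, 0, 0, -0.118], [0, 0, 0, -0.118], [0, 0, 0, -0.118], [0, 0, 0, -0.118], [0, 0, 0, -0.118], [0, 0, 0, -0.118], [0, 0, 0, -0.118], [0, 0, 0, -0.118], [0, 0, 0, 0], [0, 0, 0, 0], [0, 0, 0, 0]]}}

```text
t: 3.8
ee_pos: [501.0, 58.8, 239.7]
orientation: [-1.571, 0.005, -0.005]
ft_force: [-1.4, 0.1, -0.4]
width: 87.9
```

```bash
python3 - <<'E'
from h import *
o=get_obs(); print(o["t"],o["ee_pos"].round(1),o["ft_force"].round(1)); M=rot(o["orientation"]); print(M.round(3))
im=get_image("wrist"); cv2.imwrite("pics/w1.png",im)
cm=camera_model("wrist")
for t,z in (("clamp",0),("fixed_grip",57),("moving_grip",57),("lever_pad",57),("rivet_top",57),("marker",8)):
    for r in tip_of("wrist",t)[:2]:
        print(t,round(r["conf"],2),np.round(r["at"]),np.round(toz("wrist",r["at"],z,cm)))
E
```

```text
3.8 [501.   58.8 239.7] [-1.4  0.1 -0.4]
[[ 1.     0.     0.006]
 [-0.006  0.     1.   ]
 [ 0.    -1.     0.   ]]
clamp 0.67 [313. 274.] [495. -21.   0.]
fixed_grip 0.61 [298. 212.] [482.  63.  57.]
fixed_grip 0.28 [220. 208.] [412.  67.  57.]
moving_grip 0.87 [349. 218.] [528.  57.  57.]
lever_pad 0.66 [367. 141.] [542. 125.  57.]
rivet_top 0.68 [318. 277.] [500.  -0.  57.]
marker 0.96 [220. 210.] [399.  55.   8.]
marker 0.28 [191. 308.] [357. -57.   8.]
```

View pics/w1.png

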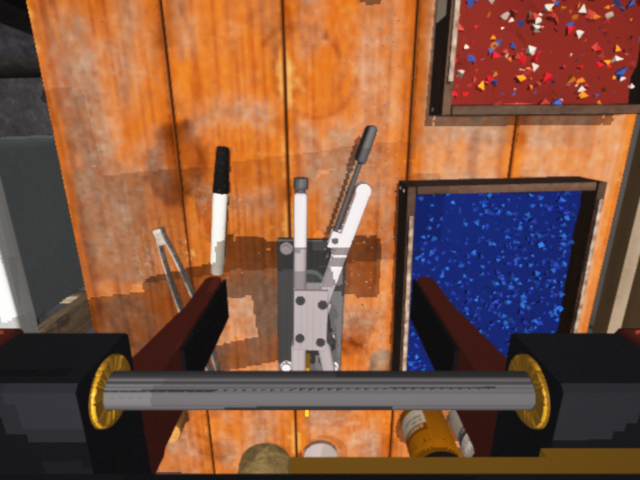

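The fixed handle runs straight up at column 300, with its screw tip at (301,180). The moving handle ends near (364,188), the pad is near (368,143), and the tray wall is at column 400. Now to convert these to positions.

```bash
python3 - <<'E'
from h import *
cm=camera_model("wrist")
for n,p,z in (("screw tip",(301,178),60),("fixed far L",(295,195),63),("fixed far R",(307,195),63),("fixed near L",(294,280),63),("fixed near R",(305,270),63),("mov end",(364,186),64),("mov outer",(370,195),64),("pad top",(372,127),71),("pad bot",(361,163),71),("tray edge",(400,185),35),("tray edge low",(400,340),35),("plate far L",(279,240),8),("plate far R",(344,240),8),("body rivet L",(300,300),72),("body rivet R",(321,300),72)):
    print(n,toz("wrist",p,z,cm).round(0))
E
```

```text
screw tip [485.  94.  60.]
fixed far L [480.  80.  63.]
fixed far R [491.  80.  63.]
fixed near L [477.  -0.  63.]
fixed near R [488.  10.  63.]
mov end [540.  88.  64.]
mov outer [545.  80.  64.]
pad top [544. 137.  71.]
pad bot [536. 108.  71.]
tray edge [577.  84.  35.]
tray edge low [588. -83.  35.]
plate far L [459.  22.   8.]
plate far R [528.  21.   8.]
body rivet L [483. -17.  72.]
body rivet R [503. -17.  72.]
```

Emit:
{"fn": "arm_command", "kwargs": {"targets": [[5, 0, 5, 0.03], [0, 30, 0, 0], [0, 30, 0, 0], [0, 30, 0, 0], [0, 15, 0, 0], [0, 0, 0, 0], [0, 0, 0, 0]], "gripper": 100}}

```text
t: 4.73
ee_pos: [505.6, 63.8, 134.2]
orientation: [-1.571, 0.028, -0.025]
ft_force: [0.2, 0.0, 0.7]
width: 87.5
```

```bash
python3 - <<'E'
from h import *
o=get_obs(); print(o["t"],o["ee_pos"].round(1),o["ft_force"].round(1)); print(rot(o["orientation"])[:,0].round(3))
im=get_image("wrist"); cv2.imwrite("pics/w2.png",im)
cm=camera_model("wrist")
for t,z in (("fixed_grip",57),("moving_grip",57),("lever_pad",57)):
    for r in tip_of("wrist",t)[:2]: print(t,round(r["conf"],2),np.round(r["at"]),np.round(toz("wrist",r["at"],z,cm)))
E
```

```text
4.7333 [505.6  63.8 134.2] [0.2 0.  0.7]
[ 0.999 -0.033 -0.002]
fixed_grip 0.9 [285. 261.] [484.  61.  57.]
fixed_grip 0.57 [182. 251.] [419.  70.  57.]
lever_pad 0.66 [376. 158.] [542. 124.  57.]
```

View pics/w2.png

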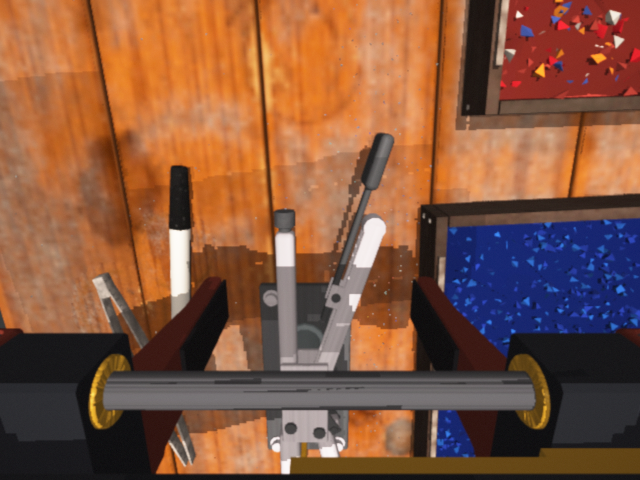

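Emit:
{"fn": "arm_command", "kwargs": {"targets": [[-1.5, 26, 0, 0], [0, 26, 0, 0], [0, 27, 0, 0], [0, 0, 0, 0], [0, 0, 0, 0]]}}

```text
t: 5.35
ee_pos: [504.2, 63.8, 55.8]
orientation: [-1.571, 0.027, -0.025]
ft_force: [-0.3, -0.0, 0.8]
width: 88.0
```

Emit:
{"fn": "arm_command", "kwargs": {"targets": [[-3, 0, 0, 0], [-3, 0, 0, 0], [-3, 0, 0, 0], [0, 0, 0, 0], [0, 0, 0, 0], [0, 0, 0, 0]], "gripper": 50}}

```text
t: 5.85
ee_pos: [503.1, 65.1, 58.9]
orientation: [-1.568, 0.013, -0.039]
ft_force: [14.5, 3.4, -6.5]
width: 51.8
```

Emit:
{"fn": "arm_command", "kwargs": {"targets": [[0, 0, 0, 0], [0, 0, 0, 0], [0, 0, 0, 0], [0, 0, 0, 0], [0, 0, 0, 0], [0, 0, 0, 0], [0, 0, 0, 0], [0, 0, 0, 0]], "gripper": 15}}

```text
t: 6.52
ee_pos: [495.3, 64.7, 57.8]
orientation: [-1.57, 0.025, -0.027]
ft_force: [-4.2, 3.3, 7.4]
width: 33.4
```

Both handles are shut in the grip at 33.4 mm, which matches the locked width. I'll let go and check.

Emit:
{"fn": "arm_command", "kwargs": {"targets": [[0, 0, 0, 0], [0, 0, 0, 0], [0, 0, 0, 0], [0, 0, 0, 0]]}}

```text
t: 6.85
ee_pos: [495.3, 64.7, 57.9]
orientation: [-1.57, 0.025, -0.027]
ft_force: [-3.5, 4.2, 6.8]
width: 34.2
```

Emit:
{"fn": "arm_command", "kwargs": {"targets": [[0, 0, 0, 0], [0, 0, 0, 0], [0, 0, 0, 0], [0, 0, 0, 0], [0, 0, 0, 0], [0, 0, 0, 0], [0, 0, 0, 0], [0, 0, 0, 0]], "gripper": 90}}

```text
t: 7.52
ee_pos: [495.5, 64.1, 55.6]
orientation: [-1.571, 0.026, -0.026]
ft_force: [0.3, -0.2, -0.5]
width: 78.6
```

Emit:
{"fn": "arm_command", "kwargs": {"targets": [[0, -25, 0, 0], [0, -25, 0, 0], [0, -25, 0, 0], [0, -25, 0, 0], [0, 0, 0, 0], [0, 0, 0, 0]]}}

```text
t: 8.02
ee_pos: [496.4, 64.2, 156.8]
orientation: [-1.57, 0.024, -0.028]
ft_force: [-0.1, -0.1, -1.1]
width: 79.0
```

```bash
python3 - <<'E'
from h import *
o=get_obs(); print(o["t"],o["ee_pos"].round(1),o["ft_force"].round(1)); print(rot(o["orientation"])[:,0].round(3))
im=get_image("wrist"); cv2.imwrite("pics/w3.png",im)
cm=camera_model("wrist")
for t,z in (("fixed_grip",57),("moving_grip",57),("lever_pad",57)):
    for r in tip_of("wrist",t)[:2]: print(t,round(r["conf"],2),np.round(r["at"]),np.round(toz("wrist",r["at"],z,cm)))
for r in silhouettes("wrist","lever_pad")[:1]:
    print(r["conf"]); ys,xs=np.where(r["pixels"]); print(xs.min(),xs.max(),ys.min(),ys.max())
E
```

```text
8.0167 [496.4  64.2 156.8] [-0.1 -0.1 -1.1]
[ 0.999 -0.033  0.003]
fixed_grip 0.82 [298. 249.] [481.  62.  57.]
moving_grip 0.68 [333. 254.] [505.  58.  57.]
lever_pad 0.67 [314. 152.] [494. 128.  57.]
lever_pad 0.48 [202. 241.] [415.  70.  57.]
0.69
308 321 126 308
```

View pics/w3.png

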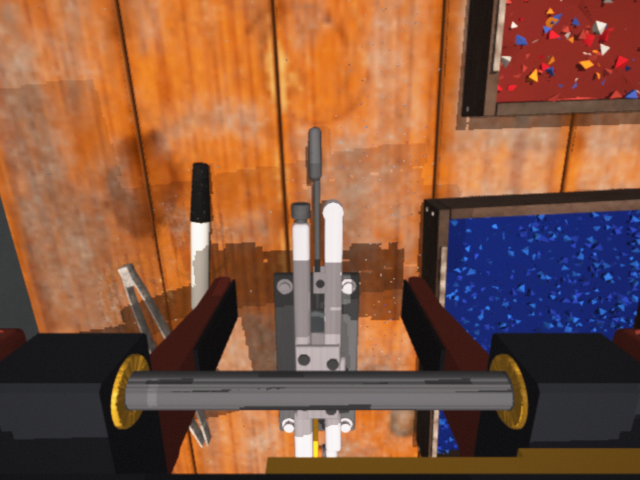

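The pliers hold themselves locked: the handles are parallel and the pad is at (314,152), about world (495,128). Next, go behind the pad with the gripper shut and push it along +x.

Emit:
{"fn": "arm_command", "kwargs": {"targets": [[-18, 0, 34, 0], [-19, 0, 34, 0], [0, 0, 0, 0], [0, 0, 0, 0], [0, 25, 0, 0], [0, 25, 0, 0], [0, 25, 0, 0], [0, 25, 0, 0], [0, 0, 0, 0], [0, 0, 0, 0]], "gripper": 0}}

```text
t: 9.1
ee_pos: [460.1, 132.3, 54.6]
orientation: [-1.572, 0.029, -0.024]
ft_force: [-1.0, 0.3, 0.1]
width: 15.9
```

Emit:
{"fn": "arm_command", "kwargs": {"targets": [[5, 0, 0, 0], [5, 0, 0, 0], [5, 0, 0, 0], [0, 0, 0, 0]]}}

```text
t: 9.43
ee_pos: [478.3, 133.1, 57.1]
orientation: [-1.57, 0.023, -0.029]
ft_force: [0.4, 0.5, -0.6]
width: 0.5
```

Emit:
{"fn": "arm_command", "kwargs": {"targets": [[4, 0, 0, 0], [4, 0, 0, 0], [4, 0, 0, 0], [4, 0, 0, 0], [4, 0, 0, 0], [0, 0, 0, 0]]}}

```text
t: 9.93
ee_pos: [496.8, 132.3, 55.8]
orientation: [-1.57, 0.025, -0.027]
ft_force: [-1.0, 0.9, 0.7]
width: 0.7
```

```bash
python3 - <<'E'
from h import *
o=get_obs(); print(o["t"],o["ee_pos"].round(1),o["ft_force"].round(1))
im=get_image("wrist"); cv2.imwrite("pics/w4.png",im)
E
```

```text
9.9333 [496.8 132.3  55.8] [-1.   0.9  0.7]
```

View pics/w4.png

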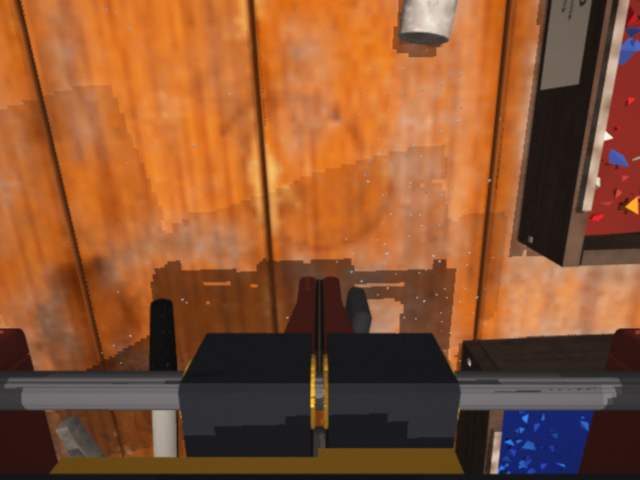

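The pad is in contact on the right of the fingers, at about (358,310), and is being pushed. I'll push on.

Emit:
{"fn": "arm_command", "kwargs": {"targets": [[4, 0, 0, 0], [4, 0, 0, 0], [3, 0, 0, 0], [0, 0, 0, 0]]}}

```text
t: 10.32
ee_pos: [507.8, 131.9, 55.7]
orientation: [-1.57, 0.025, -0.027]
ft_force: [-0.6, 1.0, -0.1]
width: 0.7
```

```bash
python3 - <<'E'
from h import *
o=get_obs(); print(o["t"],o["ee_pos"].round(1),o["ft_force"].round(1))
get_image("wrist"); cm=camera_model("wrist")
for t in ("lever_pad","moving_grip"):
    for r in silhouettes("wrist",t)[:2]:
        ys,xs=np.where(r["pixels"]); print(t,round(r["conf"],2),xs.min(),xs.max(),ys.min(),ys.max())
get_image("top")
for r in tip_of("top","lever_pad")[:2]: print(round(r["conf"],2),toz("top",r["at"],57).round())
E
```

```text
10.3167 [507.8 131.9  55.7] [-0.6  1.  -0.1]
lever_pad 0.61 346 373 287 332
moving_grip 0.8 346 372 287 333
```

Emit:
{"fn": "arm_command", "kwargs": {"targets": [[4, 0, 0, 0], [3, 0, 0, 0], [0, 0, 0, 0], [0, 0, 0, 0]]}}

```text
t: 10.9
ee_pos: [514.1, 131.6, 55.7]
orientation: [-1.571, 0.026, -0.026]
ft_force: [-0.2, -0.1, -0.9]
width: 0.4
```

```bash
python3 - <<'E'
from h import *
o=get_obs(); print(o["t"],o["ee_pos"].round(1),o["ft_force"].round(1))
cv2.imwrite("pics/w5.png",get_image("wrist"))
for t in ("lever_pad",):
    for r in silhouettes("wrist",t)[:2]:
        ys,xs=np.where(r["pixels"]); print(t,round(r["conf"],2),xs.min(),xs.max(),ys.min(),ys.max())
E
```

```text
10.9 [514.1 131.6  55.7] [-0.2 -0.1 -0.9]
lever_pad 0.73 367 405 294 332
```

View pics/w5.png

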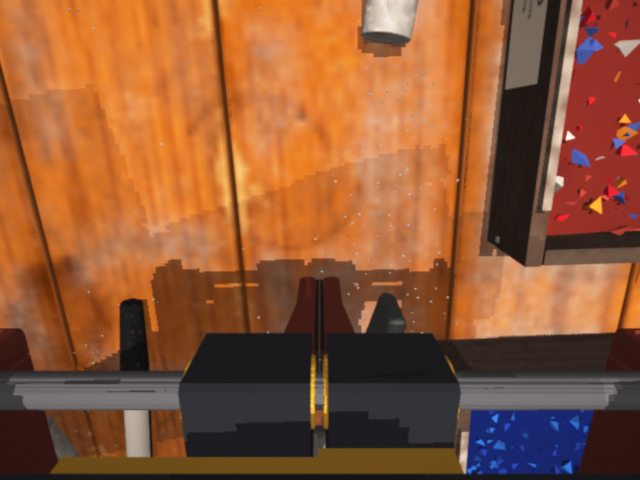

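The pad has sprung away from the fingers to about (388,312), tilted as it is when open. I'll back off in -x, rise and check.

Emit:
{"fn": "arm_command", "kwargs": {"targets": [[-15, 0, 0, 0], [-20, 0, 0, 0], [0, -30, 0, 0], [0, -35, 0, 0], [0, -35, 0, 0], [0, -35, -25, 0], [20, -35, -25, 0], [20, 0, -20, 0], [0, 0, 0, 0], [0, 0, 0, 0]]}}

```text
t: 11.83
ee_pos: [514.5, 64.6, 220.6]
orientation: [-1.57, 0.027, -0.028]
ft_force: [0.0, 0.7, 1.3]
width: 0.7
```

```bash
python3 - <<'E'
from h import *
o=get_obs(); print(o["t"],o["ee_pos"].round(1),o["ft_force"].round(1))
cv2.imwrite("pics/w6.png",get_image("wrist")); cm=camera_model("wrist")
for t,z in (("fixed_grip",57),("moving_grip",57),("lever_pad",57),("marker",8)):
    for r in tip_of("wrist",t)[:1]: print(t,round(r["conf"],2),np.round(r["at"]),np.round(toz("wrist",r["at"],z,cm)))
E
```

```text
11.8333 [514.5  64.6 220.6] [0.  0.7 1.3]
fixed_grip 0.68 [282. 223.] [481.  66.  57.]
moving_grip 0.63 [337. 231.] [528.  57.  57.]
lever_pad 0.77 [348. 151.] [538. 124.  57.]
marker 0.57 [202. 223.] [397.  56.   8.]
```

View pics/w6.png

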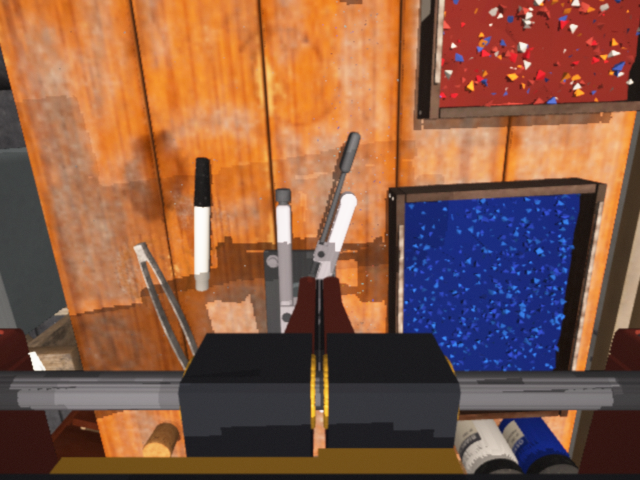

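```bash
python3 - <<'E'
from h import *
cm=camera_model("wrist")
for p in ((348,195),(353,202)): print(toz("wrist",p,64,cm).round(1))
for c in ("scene","top"):
    a=cv2.imread(f"pics/{c}0.png"); b=get_image(c); cv2.imwrite(f"pics/{c}9.png",b)
    for t,z in (("lever_pad",57),("moving_grip",57),("fixed_grip",57)):
        print(c,t,[(round(r["conf"],2),toz(c,r["at"],z).round()) for r in tip_of(c,t)[:2]])
a,b=[cv2.resize(cv2.imread(f"pics/scene{i}.png")[150:330,220:460],None,fx=3,fy=3,interpolation=2)[:, :720] for i in (0,9)]
cv2.imwrite("pics/cmp.png",cv2.resize(np.vstack([a,b]),(400*1,600)))
cv2.imwrite("pics/cmp.png",cv2.resize(np.hstack([a,b]),(800,300)))
E
```

```text
[537.   90.3  64. ]
[541.   84.3  64. ]
scene lever_pad [(0.83, array([543., 119.,  57.]))]
scene moving_grip []
scene fixed_grip [(0.67, array([484.,  67.,  57.]))]
top lever_pad [(0.72, array([ 483., -260.,   57.])), (0.34, array([343., -63.,  57.]))]
top moving_grip []
top fixed_grip []
```

View pics/cmp.png

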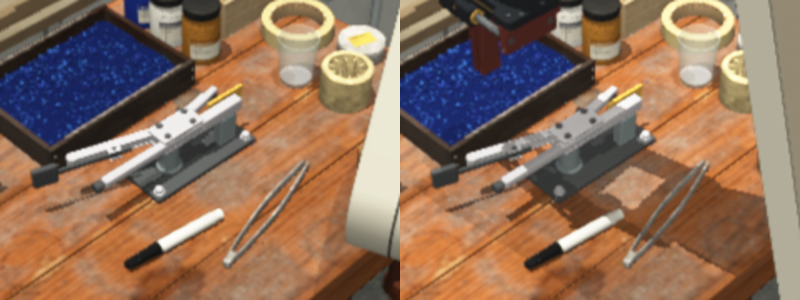

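The pliers stand open exactly as at the start, and the things around them have not moved. I'll hand in.

```bash
python3 -c "
from workcell import *; close_job()"
```

```text
the job is handed in; nothing more can be done
```

I pressed the rivet with the pliers and released them as asked. The job was handed in at about 12 s of the 40 s allowed; no verdict was reported.

- **Squeeze and lock:** The handles closed to about 34 mm over their outer faces, the locked width. After I let go, a wrist picture showed them still locked with nothing touching them.
- **Release:** I pushed the lever pad along clamp +y with the shut gripper until it sprang away, then backed off and rose clear. The handle end and pad came back to within about 4 mm of their starting positions. The scene picture shows the pliers open as before.
- **Surroundings:** The marker, tweezers and tumbler looked unmoved. The hammer, mould and cork were not compared before and after. The highest wrist force I saw was about 16 N, read only at the end of each move.
- **Not confirmed:** I did not see the rivet itself at home. I infer it from the handle passing dead centre and locking. In the last check the top camera gave no usable view of the pliers: it found neither handle and put the lever pad in the wrong place. The result rests on the wrist and scene views.

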